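# Open the chip guard to its pointer and start the extractor

## Task

Push the chip guard's sloping window up from beneath its lip until the pointer on the left rail points at the end of the lip, and leave the window standing there; then press the extractor's button on the switch box fully down and let it go. Work by touch only: do not pinch or pick up anything, touch the lip only from beneath, and leave the pointer and the other things on the bench where they are.

Things in the scene. Friction and masses are not known exactly. Their poses are not given: they have to be found in the camera images.
- lip (a point): Dark wooden ledge along the lower edge of the guard's clear window, towards the robot: 270 mm long, sticks 36 mm out of the window, 16 mm thick. Origin at its very centre. Axes: x through the window, into the guard and 30 degrees downward; y along the lip to the left; z up the window's slope (60 degrees from level, leaning away), the sliding direction. Free air below it; lower face 8 mm from origin.
- window (a joint): Slide of the window up its slope, m: 0 right down, 0.20 right up. Its weight is balanced by hidden counterweights, so that it stays wherever it is left; moving it takes about 1 to 5 N. In the rules, window_c0 is the lip and window_c1 its upper 3 mm, not to be touched.
- pointer (a point): Tip of the pointer that marks the height: a dark steel clip (30 x 24 mm) with a black thumbscrew on the guard's left side rail; its wedge tip points right, 7 mm left of the lip's left end. Axes as lip. It points at the middle of the lip's end when the lip's offset from it along z is 0. The clip slides stiffly and must stay as it is.
- guard: Chip guard, fixed to the bench: two plywood and aluminium side frames 336 mm apart, 340 mm deep, 430 mm tall, a sloping clear window between them (a sill board below, in line with it), a small headstock with a turned disc behind. Origin: on the bench below the foot of the window when right down; x into the guard, y to the left.
- fan_top (a point): Centre of the top face of the extractor's round push button, black, 38 mm diameter, on a grey steel switch box (100 x 90 x 65 mm) fixed to the bench on one side of the guard, left or right. It is pressed straight down.
- fan (a joint): Travel of the button, m: 0 released, 0.007 fully down. It springs back; fully down takes 5 N.
- tin: Loose paper-wrapped tin, 66 mm diameter, 85 mm tall, upright, bystander. Origin: centre of its underside.
- block: Loose light wooden block, 75 x 50 x 38 mm, bystander in front of the guard. Origin: centre of its underside.
- sander: Loose cork sanding block, 90 x 50 x 28 mm, bystander in front of the guard. Origin: centre of its underside.
- gouge: Loose hand tool with a round dark wooden handle and thin steel shank, 150 mm long, up to 35 mm high, lying on the bench between the two blocks, pointing at the guard, bystander. Origin: near its middle.
- knobblank: Loose dark turned wooden knob, 44 mm diameter, 50 mm tall, bystander. Origin: centre of its underside.
- dish: Loose wooden bowl, 100 mm diameter, 35 mm tall, bystander. Origin: centre of its underside.
- jar: Loose jar with a metal cap, 72 mm diameter, 100 mm tall, bystander. Origin: centre of its underside.
Mind the look-alikes: they are no part of the job. Leave any green or turquoise look-alike of the part that bears fan_top alone.

How it is judged:
On the way, in this order (a step that is already met when the one before it is completed fails the run):
1. the fingers push the lip from beneath (contact force between the fingers and window_c0 above 0.5 N), for 0.1 s.
2. the window stands with its lip at the pointer, let go (z of lip in the frame of pointer between -0.008 and 0.008 m and contact force between each of the arm, the fingers and window_c0 below 0.1 N), for 0.3 s.
3. the extractor's button is pressed fully down (value of joint fan above 0.005 m), for 0.05 s.
At the end, for the whole second after the job is handed in: The pointer's tip is within 8 mm, along the slope, of the middle of the lip's end; the window is at rest; the button has been pressed (at least 5 mm) after that and has sprung back (z of lip in the frame of pointer between -0.008 and 0.008 m and velocity of joint window between -0.003 and 0.003 m/s and value of joint fan below 0.002 m); the robot touches nothing.
It fails at once if the upper face of the lip is touched, or the lip is pinched (contact force between any of the fingers, the arm and window_c1 above 1 N).
It fails at once if the pointer is shifted by more than 6 mm (distance of pointer from where it was at the start of the episode above 0.006 m).
It fails at once if a loose thing on the bench is moved by more than 25 mm or picked up (distance of any of tin, block, sander, gouge, knobblank, dish, jar from where it was at the start of the episode above 0.025 m).
It also fails if it takes over 54 s, if anything falls off the work surface, if the arm or the gripper's body presses on something with over 40 N, if the wrist force passes 120 N, or if a joint passes its speed limit or range.

## Robot

A 6-joint arm with a two-finger parallel gripper is mounted at the origin on the work surface. World frame = base frame: x ahead of the robot, y to its left, z up, the work surface at z = 0. Lengths are in m, angles in rad, forces in N, time in s.
With the tool pointing down it reaches from about 0.35 to 0.975 m from the base axis. Payload 4.9 kg.
Tool frame: the origin (TCP) lies midway between the tips of the shut fingers; the grasp point (between the pads) lies 19 mm behind it; z points along the fingers, y is the line along which they close (so a half turn about z gives the same grasp; the last joint's range is limited). The gripper opens to 85 mm and grips with 20 to 120 N. Pads are 22 mm wide; open, the fingers measure 114 mm over their backs; the gripper's body (76 mm by 85 mm) begins 54 mm behind the grasp point. The pads swing forward as they close: fully open they stand 13 mm farther back than shut.
Start: joints at [1.175, 0.053, 1.613, -0, 1.476, -0.119], TCP at [0.171, 0.601, 0.231] pointing down, gripper open.
Joint ranges: [-3.01, 3.01], [-1.01, 2.22], [0.06, 2.58], [-1.02, 4.17], [0.09, 2.62], [-3.14, 3.14]. Speed limits (rad/s): [2.57, 2.57, 3.14, 3.14, 3.14, 3.14].

## Interface

Orientations are given as a unit quaternion [w, x, y, z].
In Python, from plant import state, grab_frame, camera_info, job_done, spot_in, masks_of, pinpoint gives the robot as it stands.
- The arm moves only by the shell command python3 -m handwheel 'ROWS' [OPENING]. ROWS is JSON, a list that holds one entry, the list of rows, each a list of 6 numbers: the shift along the world's x, y, z in m, then the turn, a rotation vector about the world's x, y, z in degrees. In form: [[[tx, ty, tz, ax, ay, az], ...]]. A call has 1 to 20 rows; each row shifts and turns the commanded pose from where the row before left it; what a row does not reach is not made up. A row lasts 1/12 s, in which the tool goes at most 41.7 mm and 7.16 degrees, less where a joint would pass 70% of its speed; a pose out of reach is approached as far as the arm can. A call is refused whole if a number of a shift passes 0.0417 or a number of a turn 7.16, either way. A call with a gripper value outside its range is refused whole. OPENING is the opening, from 0 (shut) to 1 (fully open), set as the call begins (- or left out, the last holds). The fingers move at their own pace and stop on an object; the grip force is fixed at half the most. Time passes only in rows, so rows that do not move let the fingers close. It gives the time, the measured TCP pose, the force, the opening and the grip force at its end, in the units of the state.
- state(): the state, without advancing time (a new reading comes with each control period).
- grab_frame(name): name is "scene" or "top" or "wrist"; returns (picture, depth): 400x640x3 uint8, blue, green, red; 400x640 float32, m along the optical axis (not along the pixel's ray), 0 where there is no reading.
- camera_info(name): a dict with "fx", "fy", "cx", "cy" (pixels), "T" (4x4, takes a point from camera to world coordinates). Camera axes: x right, y up, looking along -z (the intrinsics and any distortion apply to the point x, -y, -z); pixel columns grow to the right and rows downward; lengths in m; the calibration is good to about 2 mm. A picture is of the moment at which its call begins: read the wrist's pose just before it. camera_info takes no time and is no camera call; for the wrist camera it gives the pose at the moment of the call.
- job_done(): hands the job in; it is judged then, once.
Trained networks look in the newest picture that a camera, given by its name, has taken for a name from the list of things; names that differ only in an ending like _2 or _b are one class to them, and where a whole thing is asked for, a point or a joint stands for the part that bears it (a point fixed in the world has none). Each returns a list of dicts, best first, with "conf" (0 to 1); they miss things now and then, are a little off and sometimes report something else, mostly with a low value. They report only what shows in the picture. A call takes as long as a camera call. They do not tell look-alikes from the thing itself.
- spot_in(camera, thing): "box" ([left, top, width, height] in pixels, round what is visible of it).
- masks_of(camera, thing): "region" (400x640 bool, what is visible of it) and "box" ([left, top, width, height] in pixels, round what is visible of it).
- pinpoint(camera, thing): "position" ([column, row] in pixels: a listed point, or the origin of a listed thing).
The state is a dict: "time": time; "joint_pos": joint angles; "joint_vel": joint speeds; "joint_efforts": joint torques, N m; "tool_pos": TCP position; "tool_rot": TCP orientation; "contact_force": force on the tool from outside, world axes, zero at the start; "ft_torque": the same for the moment, N m; "gripper_width": opening from 0.0 (shut) to 1.0 (fully open); "grasp_force": force on a finger pad.
Only numpy, scipy, OpenCV 4.12 (cv2) and the standard library are available. Lean on these libraries where they do the work, as an engineer would, in place of code of your own. Each camera call takes 0.05 s, during which the arm holds its last target. There are 200 camera calls.

## Working session

There is one attempt and no reset: what is moved stays moved. The work goes in short steps, Python scripts to look and compute and a shell command to move; the robot and the scene stay as the last step left them, time stands still between calls to the robot, and variables do not carry over. Pictures are saved under pics/ and viewed, at most 10 in all, crops included, and the job is handed in when it is done.

```bash
mkdir -p pics
cat > h.py <<'E'
import numpy as np, cv2
from plant import *
def w(cam,info,px,depth,d=None):
    c,r=px; c0=int(round(c)); r0=int(round(r))
    if d is None:
        p=depth[max(r0-1,0):r0+2,max(c0-1,0):c0+2]; p=p[p>0]; d=np.median(p) if len(p) else np.nan
    x=(c-info['cx'])/info['fx']*d; y=(r-info['cy'])/info['fy']*d
    return (info['T']@np.array([x,-y,-d,1]))[:3]
E
python3 - <<'E'
from h import *
ims=[]
for cam in ['scene','top']:
    im,d=grab_frame(cam); i=camera_info(cam); cv2.imwrite(f'pics/{cam}0.png',im); np.save(f'{cam}0.npy',d)
    print(cam,{k:v for k,v in i.items() if k!='T'},np.round(i['T'],3).tolist())
    for t in ['lip','pointer','fan_top','guard','tin','block','sander','gouge','knobblank','dish','jar']:
        for q in pinpoint(cam,t)[:3]:
            print(t,round(q['conf'],2),np.round(q['position']),np.round(w(cam,i,q['position'],d),3))
print(state())
E
```

```text
scene {'fx': 495.72858957559805, 'fy': 495.72858957559805, 'cx': 324.89240479137146, 'cy': 204.3003388339425} [[0.763, -0.451, 0.463, 1.117], [0.647, 0.52, -0.558, -0.723], [0.011, 0.725, 0.688, 1.063], [0.0, 0.0, 0.0, 1.0]]
lip 0.81 [354. 214.] [0.575 0.054 0.133]
pointer 0.49 [396. 177.] [0.531 0.329 0.064]
fan_top 0.66 [357. 137.] [0.33  0.389 0.086]
fan_top 0.62 [396. 164.] [0.506 0.359 0.084]
fan_top 0.57 [314. 157.] [0.292 0.214 0.086]
tin 0.9 [225. 323.] [ 0.528 -0.371  0.06 ]
block 0.72 [198. 270.] [ 0.318 -0.291  0.013]
sander 0.75 [286. 247.] [ 0.448 -0.085  0.025]
gouge 0.68 [314. 219.] [0.427 0.056 0.013]
knobblank 0.65 [199. 269.] [ 0.317 -0.287  0.013]
dish 0.59 [199. 270.] [ 0.32  -0.288  0.01 ]
jar 0.75 [262. 372.] [ 0.684 -0.404  0.07 ]
jar 0.55 [395. 162.] [0.501 0.36  0.086]
top {'fx': 375.90578842430364, 'fy': 375.90578842430364, 'cx': 323.1712806839721, 'cy': 200.5683430945222} [[-0.021, 0.996, -0.091, 0.397], [-1.0, -0.02, 0.011, 0.065], [0.009, 0.091, 0.996, 1.155], [0.0, 0.0, 0.0, 1.0]]
lip 0.7 [323. 174.] [0.562 0.053 0.137]
pointer 0.69 [272. 151.] [0.623 0.
[... 687 characters left out ...]
1.2, 'joint_pos': array([ 1.17501942e+00,  5.27059708e-02,  1.61293073e+00, -1.86986075e-05,
        1.47598565e+00, -1.18998022e-01]), 'joint_vel': array([-0.00078604,  0.00069974,  0.00117584, -0.00076685, -0.00040682,
       -0.00101551]), 'joint_efforts': array([ 1.52523353e-03, -3.93677759e+01, -3.70462990e+01, -5.98670545e-05,
        3.78531304e-04,  7.65756482e-06]), 'tool_pos': array([0.17077892, 0.60118528, 0.23128149]), 'tool_rot': array([ 5.22021451e-06,  1.37947260e-01,  9.90439576e-01, -1.67313560e-05]), 'contact_force': array([0.00855866, 0.17823659, 0.83913593]), 'ft_torque': array([0.01581303, 0.01813219, 0.04952911]), 'grasp_force': 0.0, 'gripper_width': 1.0019451962074104}
```

View pics/scene0.png

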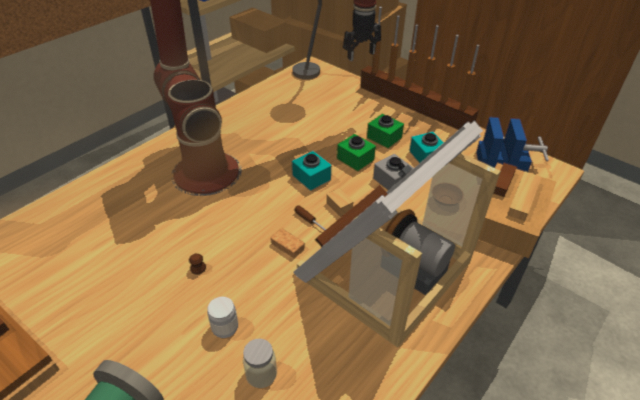

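View pics/top0.png

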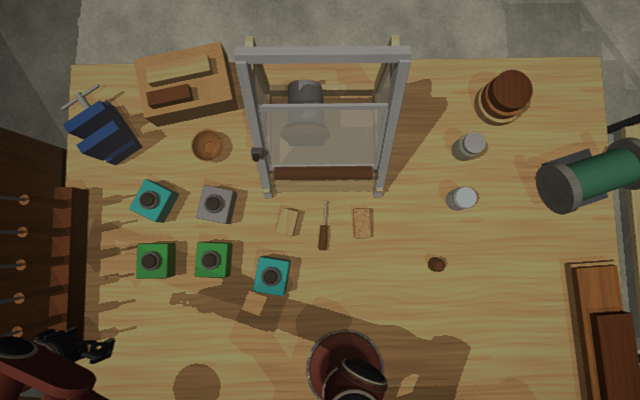

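The top view shows the lip spanning (274..376,172) and the pointer clip at (257,154). Candidates for the button: grey box (215,203), teal (151,199) and (272,274), green (150,260) and (212,259). I choose the grey one at (215,203), which stands left of the guard. Next is a close crop of it, with geometry.

Run:
```python
from h import *
im,d=grab_frame('top'); i=camera_info('top')
m=masks_of('top','lip')[0]; reg=m['region']; print('lip',m['conf'],m['box'])
rr,cc=np.nonzero(reg); P=np.array([w('top',i,(c,r),d,d[r,c]) for r,c in zip(rr,cc)])
P=P[(P[:,2]>0.05)]; print(np.percentile(P,[1,50,99],axis=0).round(4))
for a in [0,1]:
    q=P[P[:,1]<0.0] if a else P[P[:,1]>0.11]; print(np.percentile(q,[2,50,98],axis=0).round(4))
for n in ['pointer','fan_top']:
    for q in masks_of('top',n)[:6]:
        rr,cc=np.nonzero(q['region']); Q=np.array([w('top',i,(c,r),d,d[r,c]) for r,c in zip(rr,cc)])
        print(n,round(q['conf'],2),q['box'],np.percentile(Q,[3,50,97],axis=0).round(3).tolist())
# rail centre lines
for c,r in [(266,190),(245,55),(379,190),(405,55),(240,50)]: print((c,r),w('top',i,(c,r),d).round(3))
im2,d2=grab_frame('scene');i2=camera_info('scene')
print('scene fan',w('s',i2,(396,162),d2))
a=cv2.resize(im[130:225,190:290],None,fx=6,fy=6,interpolation=cv2.INTER_CUBIC)
cv2.imwrite('pics/crop1.png',a)
```

```text
Traceback (most recent call last):
IndexError: list index out of range
```

Run:
```python
from h import *
im,d=grab_frame('top'); i=camera_info('top')
def pc(r0,r1,c0,c1): return np.array([[*w('t',i,(c,r),d,d[r,c]),*im[r,c]] for r in range(r0,r1) for c in range(c0,c1)])
for c in [285,325,365]:
    print(c,[(r,*w('t',i,(c,r),d,d[r,c]).round(3),*map(int,im[r,c])) for r in range(162,186,2)])
r=172; print([(c,*w('t',i,(c,r),d,d[r,c]).round(3),int(im[r,c].sum())) for c in list(range(268,280))+list(range(371,382))])
for n in ['pointer','fan_top']:
    for q in masks_of('top',n)[:6]:
        rr,cc=np.nonzero(q['region']); Q=np.array([w('top',i,(c,r),d,d[r,c]) for r,c in zip(rr,cc)])
        print(n,round(q['conf'],2),q['box'],np.percentile(Q,[3,50,97],axis=0).round(3).tolist())
    print([ (round(q['conf'],2),np.round(q['position'],1)) for q in pinpoint('top',n)])
for c,r in [(266,190),(242,58),(379,190),(403,58)]: print((c,r),w('top',i,(c,r),d).round(3))
a=cv2.resize(im[130:225,190:290],None,fx=6,fy=6,interpolation=cv2.INTER_CUBIC)
cv2.imwrite('pics/crop1.png',a)
```

```text
285 [(162, np.float64(0.599), np.float64(0.157), np.float64(0.132), 101, 116, 125), (164, np.float64(0.595), np.float64(0.158), np.float64(0.124), 111, 121, 124), (166, np.float64(0.589), np.float64(0.158), np.float64(0.125), 90, 100, 112), (168, np.float64(0.584), np.float64(0.158), np.float64(0.125), 29, 47, 73), (170, np.float64(0.577), np.float64(0.158), np.float64(0.131), 33, 51, 77), (172, np.float64(0.571), np.float64(0.157), np.float64(0.134), 34, 51, 77), (174, np.float64(0.565), np.float64(0.157), np.float64(0.135), 31, 50, 76), (176, np.float64(0.559), np.float64(0.157), np.float64(0.141), 31, 48, 73), (178, np.float64(0.554), np.float64(0.157), np.float64(0.135), 28, 43, 65), (180, np.float64(0.56), np.float64(0.165), np.float64(0.057), 71, 104, 122), (182, np.float64(0.556), np.float64(0.166), np.float64(0.047), 77, 111, 132), (184, np.float64(0.551), np.float64(0.166), np.float64(0.039), 72, 106, 125)]
325 [(162, np.float64(0.598), np.float64(0.047), np.float64(0.128), 99, 114, 123), (164, np.float64(0.594), np.float64(0.047), np.float64(0.121), 122, 132, 136), (166, np
[... 3508 characters left out ...]
0.087], [0.351, 0.562, 0.09]]
fan_top 0.68 [202.6, 255.0, 12.9, 11.7] [[0.317, 0.361, 0.078], [0.333, 0.377, 0.086], [0.35, 0.394, 0.09]]
fan_top 0.62 [140.8, 195.5, 11.3, 9.8] [[0.495, 0.539, 0.08], [0.509, 0.554, 0.086], [0.526, 0.571, 0.092]]
fan_top 0.57 [262.1, 270.0, 16.4, 12.8] [[0.266, 0.191, 0.082], [0.283, 0.207, 0.086], [0.299, 0.223, 0.091]]
[(0.72, array([145.3, 261.2])), (0.69, array([207.8, 261.8])), (0.69, array([267.4, 274.3])), (0.64, array([214.8, 201.5])), (0.6, array([210.5, 146.2])), (0.51, array([144.3, 202.3])), (0.25, array([362.1, 224.9]))]
(266, 190) [0.533 0.222 0.047]
(242, 58) [0.759 0.217 0.418]
(379, 190) [ 0.526 -0.113  0.049]
(403, 58) [ 0.755 -0.113  0.415]
```

View pics/crop1.png

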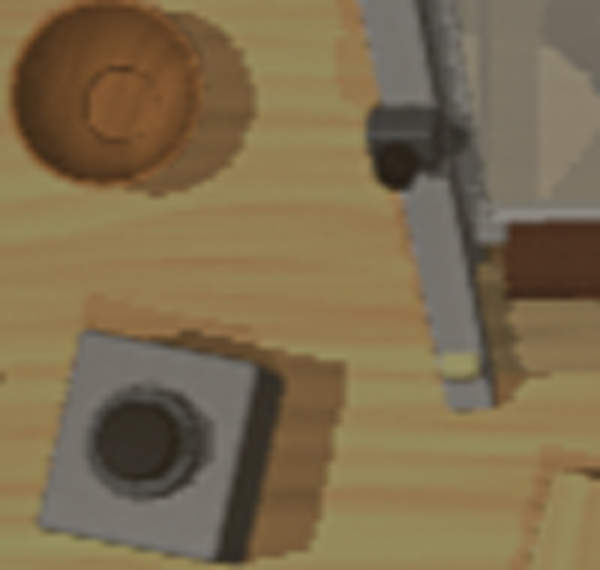

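The crop shows the grey steel box with its black button at crop (135,440), i.e. pixel (213,203). The clip is on the left rail and its wedge tip is at crop (467,133), i.e. pixel (268,152). I'm shutting the fingers and moving to a standoff in front of the guard, tool tilted parallel to the lip.

```bash
python3 - <<'E'
from h import *
im,d=grab_frame('top'); i=camera_info('top')
for r in range(148,158): print(r,[(c,*w('t',i,(c,r),d,d[r,c]).round(3).tolist(),int(im[r,c].sum())) for c in range(262,270)])
E
python3 -m handwheel '[[[0.014,-0.028,0,0,0,2.5],[0.014,-0.028,0,0,0,2.5],[0.014,-0.028,0,0,0,2.5],[0.014,-0.028,0,0,0,2.5],[0.014,-0.028,0,0,0,2.5],[0.014,-0.028,0,0,0,2.5],[0.014,-0.028,0,0,-3,0],[0.014,-0.028,0,0,-3,0],[0.014,-0.028,0,0,-3,0],[0.014,-0.028,0,0,-3,0],[0.014,-0.028,0,0,-3,0],[0.014,-0.028,0,0,-3,0],[0.014,-0.028,0,0,-3,0],[0.014,-0.028,0,0,-3,0],[0.014,-0.028,0,0,-3,0],[0.014,-0.028,0,0,-3,0],[0.014,-0.028,0,0,-3,0],[0.014,-0.028,0,0,-3,0],[0.014,-0.028,0,0,-3,0],[0.014,-0.028,0,0,-3,0]]]' 0; python3 -c "
from plant import *;print(state()['joint_pos'].round(3))"
```

```text
148 [(262, 0.622, 0.209, 0.208, 176), (263, 0.625, 0.209, 0.192, 165), (264, 0.63, 0.209, 0.174, 214), (265, 0.627, 0.204, 0.186, 251), (266, 0.628, 0.202, 0.181, 285), (267, 0.627, 0.199, 0.185, 326), (268, 0.627, 0.197, 0.186, 321), (269, 0.627, 0.194, 0.182, 346)]
149 [(262, 0.619, 0.209, 0.208, 159), (263, 0.622, 0.208, 0.193, 147), (264, 0.627, 0.208, 0.175, 183), (265, 0.625, 0.205, 0.182, 223), (266, 0.625, 0.202, 0.182, 253), (267, 0.625, 0.2, 0.181, 253), (268, 0.624, 0.197, 0.184, 278), (269, 0.625, 0.195, 0.18, 333)]
150 [(262, 0.617, 0.209, 0.206, 157), (263, 0.619, 0.208, 0.197, 148), (264, 0.618, 0.205, 0.203, 167), (265, 0.618, 0.202, 0.202, 188), (266, 0.624, 0.203, 0.176, 227), (267, 0.623, 0.2, 0.18, 245), (268, 0.623, 0.197, 0.18, 286), (269, 0.624, 0.195, 0.174, 335)]
151 [(262, 0.614, 0.209, 0.207, 149), (263, 0.615, 0.207, 0.203, 145), (264, 0.615, 0.204, 0.204, 161), (265, 0.615, 0.202, 0.203, 151), (266, 0.615, 0.2, 0.2, 167), (267, 0.615, 0.197, 0.2, 205), (268, 0.622, 0.198, 0.173, 263), (269, 0.622, 0.196, 0.17, 306)]
152 [(262, 0.611, 0.209, 0.209, 146), (
[... 1048 characters left out ...]
, 150), (263, 0.603, 0.208, 0.196, 157), (264, 0.609, 0.209, 0.172, 198), (265, 0.604, 0.204, 0.191, 192), (266, 0.611, 0.206, 0.159, 229), (267, 0.611, 0.203, 0.157, 250), (268, 0.611, 0.2, 0.159, 246), (269, 0.612, 0.198, 0.155, 260)]
157 [(262, 0.601, 0.211, 0.197, 140), (263, 0.6, 0.208, 0.199, 191), (264, 0.607, 0.21, 0.167, 226), (265, 0.609, 0.208, 0.158, 192), (266, 0.61, 0.207, 0.152, 220), (267, 0.609, 0.203, 0.157, 247), (268, 0.609, 0.201, 0.156, 248), (269, 0.61, 0.199, 0.152, 246)]
time: 3.27
tool_pos: [0.4512, 0.0399, 0.2321]
tool_rot: [0.361, 0.007, 0.933, 0.002]
contact_force: [-0.6, 0.8, -0.6]
gripper_width: 0.002
grasp_force: 0.0
[-0.131 -1.01   2.467  0.108  0.954 -1.716]
```

```bash
python3 -m handwheel '[[[0.008,0.002,-0.0155,0,-1,0],[0.008,0.002,-0.0155,0,-1,0],[0.008,0.002,-0.0155,0,-1.5,0],[0.008,0.002,-0.0155,0,-1.5,0],[0.008,0.002,-0.0155,0,-1.5,0],[0.008,0,-0.0155,0,-1.5,0],[0,0,0,0,0,0],[0,0,0,0,0,0]]]'
python3 - <<'E'
from h import *
print(state()['joint_pos'].round(3))
im,d=grab_frame('wrist'); cv2.imwrite('pics/w1.png',im)
im,d=grab_frame('scene'); cv2.imwrite('pics/s1.png',im)
E
```

```text
time: 3.93
tool_pos: [0.4979, 0.0513, 0.1366]
tool_rot: [0.421, 0.007, 0.907, 0.003]
contact_force: [1.3, -0.1, 0.4]
gripper_width: 0.001
grasp_force: 0.0
[-0.081 -0.759  2.556  0.135  0.481 -1.728]
```

View pics/w1.png

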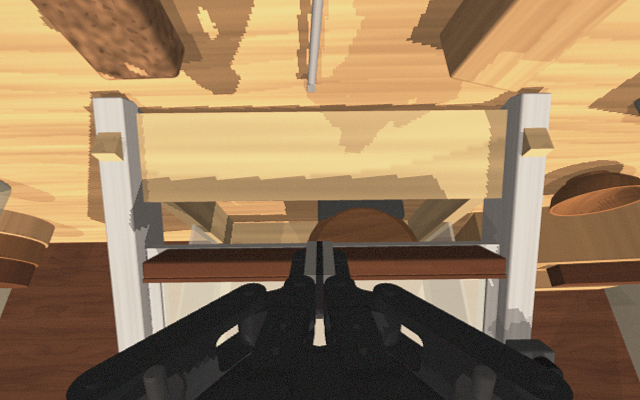

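The wrist view (upside down) shows the lip at rows 245-283 across columns 143-507, with the shut fingers at columns 295-350 in front of it and centred. I'm checking the lip edge with the wrist depth.

Run:
```python
from h import *
i=camera_info('wrist'); im,d=grab_frame('wrist')
for c in (200,450): print(c,[(r,*w('t',i,(c,r),d,d[r,c]).round(4).tolist(),int(im[r,c].sum())) for r in range(238,292,4)])
r=262; print([(c,*w('t',i,(c,r),d).round(4).tolist()) for c in (147,152,495,500)])
```

```text
200 [(238, 0.7172, -0.1134, 0.0688, 368), (242, 0.5794, -0.0522, 0.1109, 390), (246, 0.5685, -0.047, 0.1172, 113), (250, 0.5597, -0.0427, 0.1225, 108), (254, 0.55, -0.038, 0.1278, 117), (258, 0.5495, -0.0374, 0.1309, 236), (262, 0.5516, -0.0378, 0.1334, 231), (266, 0.5531, -0.038, 0.1361, 220), (270, 0.5545, -0.0382, 0.1388, 266), (274, 0.5552, -0.038, 0.1416, 218), (278, 0.5992, -0.056, 0.1384, 595), (282, 0.6017, -0.0565, 0.1415, 593), (286, 0.6046, -0.0572, 0.1446, 598), (290, 0.6028, -0.0559, 0.1483, 595)]
450 [(238, 0.5854, 0.1649, 0.1088, 263), (242, 0.5732, 0.1587, 0.1154, 108), (246, 0.5625, 0.1531, 0.1214, 107), (250, 0.5547, 0.149, 0.1263, 118), (254, 0.5517, 0.1471, 0.1299, 194), (258, 0.5532, 0.1472, 0.1326, 224), (262, 0.5539, 0.147, 0.1354, 224), (266, 0.5562, 0.1474, 0.1379, 226), (270, 0.5576, 0.1475, 0.1407, 224), (274, 0.6016, 0.1663, 0.1374, 555), (278, 0.6029, 0.1662, 0.1407, 539), (282, 0.6054, 0.1666, 0.1438, 553), (286, 0.6079, 0.1671, 0.147, 541), (290, 0.6094, 0.1671, 0.1503, 544)]
[(147, 0.5508, -0.0767, 0.1331), (152, 0.551, -0.0731, 0.1331), (495, 0.5545, 0.1804, 0.1357), (500, 0.5551, 0.1845, 0.1357)]
```

```bash
python3 -m handwheel '[[[0.01,0,-0.0085,0,0,0],[0.01,0,-0.0085,0,0,0],[0.01,0,-0.0085,0,0,0],[0.01,0,-0.0085,0,0,0],[0.01,0,-0.0075,0,0,0],[0,0,0,0,0,0],[0,0,0,0,0,0]]]'; python3 -m handwheel '[[[0.001,0,0.00173,0,0,0],[0.001,0,0.00173,0,0,0],[0.001,0,0.00173,0,0,0],[0.001,0,0.00173,0,0,0],[0.001,0,0.00173,0,0,0],[0.001,0,0.00173,0,0,0],[0.001,0,0.00173,0,0,0],[0.001,0,0.00173,0,0,0],[0.001,0,0.00173,0,0,0],[0.001,0,0.00173,0,0,0]]]'
```

```text
time: 4.67
tool_pos: [0.5494, 0.0512, 0.098]
tool_rot: [0.423, 0.007, 0.906, 0.003]
contact_force: [-0.1, -0.3, 0.4]
gripper_width: -0.0
grasp_force: 0.0
time: 5.5
tool_pos: [0.5582, 0.0512, 0.1131]
tool_rot: [0.422, 0.007, 0.907, 0.003]
contact_force: [-2.4, 0.3, -1.7]
gripper_width: -0.001
grasp_force: 1.3
```

Contact is felt (about 3 N). I'm pushing on up the slope, short of the goal.

```bash
python3 -m handwheel '[[[0.002,0,0.0035,0,0,0],[0.002,0,0.0035,0,0,0],[0.002,0,0.0035,0,0,0],[0.002,0,0.0035,0,0,0],[0.002,0,0.0035,0,0,0],[0.002,0,0.0035,0,0,0],[0.002,0,0.0035,0,0,0],[0.002,0,0.0035,0,0,0],[0.002,0,0.0035,0,0,0],[0.002,0,0.0035,0,0,0],[0.002,0,0.0035,0,0,0],[0.002,0,0.0035,0,0,0],[0.002,0,0.0035,0,0,0],[0.002,0,0.0035,0,0,0],[0.001,0,0.0017,0,0,0],[0.001,0,0.0017,0,0,0],[0.001,0,0.0017,0,0,0],[0,0,0,0,0,0],[0,0,0,0,0,0]]]'
python3 - <<'E'
from h import *
im,d=grab_frame('wrist');i=camera_info('wrist'); cv2.imwrite('pics/w2.png',im)
im,d=grab_frame('top'); i=camera_info('top')
for c in (278,285): print(c,[(r,*w('t',i,(c,r),d,d[r,c]).round(3).tolist(),int(im[r,c].sum())) for r in range(146,166)])
for c in (266,267,268):print(c,[(r,*w('t',i,(c,r),d,d[r,c]).round(3).tolist(),int(im[r,c].sum())) for r in range(148,158)])
E
```

```text
time: 7.08
tool_pos: [0.5901, 0.0512, 0.1688]
tool_rot: [0.423, 0.007, 0.906, 0.003]
contact_force: [-0.6, -0.7, 0.3]
gripper_width: 0.001
grasp_force: 0.4
278 [(146, 0.632, 0.17, 0.184, 364), (147, 0.63, 0.171, 0.182, 371), (148, 0.627, 0.171, 0.18, 424), (149, 0.624, 0.171, 0.183, 314), (150, 0.621, 0.171, 0.183, 176), (151, 0.619, 0.171, 0.184, 158), (152, 0.615, 0.17, 0.189, 165), (153, 0.611, 0.17, 0.193, 163), (154, 0.609, 0.17, 0.191, 166), (155, 0.606, 0.17, 0.193, 169), (156, 0.603, 0.169, 0.196, 169), (157, 0.6, 0.169, 0.196, 166), (158, 0.596, 0.169, 0.2, 164), (159, 0.594, 0.169, 0.198, 159), (160, 0.592, 0.169, 0.199, 157), (161, 0.59, 0.17, 0.194, 142), (162, 0.588, 0.17, 0.189, 137), (163, 0.587, 0.171, 0.183, 185), (164, 0.619, 0.191, 0.001, 261), (165, 0.617, 0.191, -0.004, 266)]
285 [(146, 0.631, 0.152, 0.187, 365), (147, 0.629, 0.152, 0.183, 372), (148, 0.627, 0.152, 0.182, 427), (149, 0.624, 0.152, 0.184, 263), (150, 0.621, 0.152, 0.184, 157), (151, 0.617, 0.152, 0.189, 158), (152, 0.614, 0.152, 0.189, 163), (153, 0.612, 0.152, 0.188, 166), (154, 0.608, 0.152, 0.1
[... 659 characters left out ...]
9, 189), (157, 0.612, 0.208, 0.14, 185)]
267 [(148, 0.627, 0.199, 0.185, 338), (149, 0.624, 0.199, 0.184, 280), (150, 0.623, 0.2, 0.179, 253), (151, 0.616, 0.197, 0.2, 214), (152, 0.612, 0.197, 0.203, 175), (153, 0.61, 0.197, 0.203, 176), (154, 0.607, 0.197, 0.2, 255), (155, 0.622, 0.208, 0.122, 315), (156, 0.62, 0.209, 0.117, 301), (157, 0.617, 0.209, 0.119, 267)]
268 [(148, 0.627, 0.197, 0.183, 353), (149, 0.625, 0.197, 0.183, 321), (150, 0.622, 0.197, 0.181, 262), (151, 0.621, 0.198, 0.177, 249), (152, 0.613, 0.195, 0.197, 228), (153, 0.61, 0.195, 0.201, 249), (154, 0.641, 0.215, 0.05, 351), (155, 0.638, 0.215, 0.048, 398), (156, 0.636, 0.216, 0.045, 399), (157, 0.632, 0.216, 0.046, 361)]
```

View pics/w2.png

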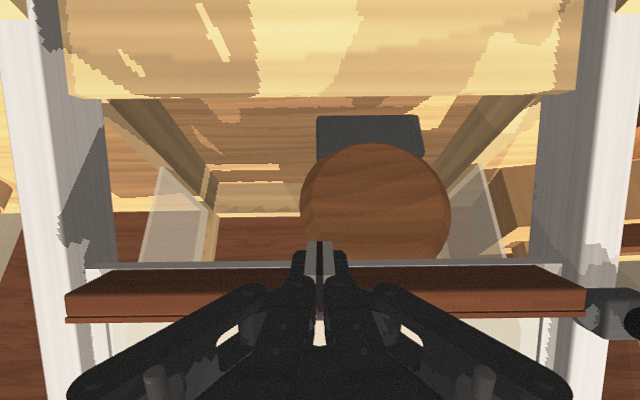

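The wrist view shows the lip's front face at rows 290-320 and the pointer wedge just left of its end, around (605,313). I'm measuring both in this one picture.

Run:
```python
from h import *
i=camera_info('wrist'); im,d=grab_frame('wrist')
y=np.array([.017,1,0]);  # guard's y in world
def s(p): q=p-p[1]*np.array([.017,0,0]); return .5*q[0]+.866*q[2], .866*q[0]-.5*q[2], p[1]
for c in (560,575,588,591,595,600,606): print(c,[(r,*np.round(s(w('t',i,(c,r),d,d[r,c])),4).tolist(),int(im[r,c].sum())) for r in range(280,345,4)])
cv2.imwrite('pics/w3.png',cv2.resize(im[250:360,520:640],None,fx=5,fy=5))
```

```text
560 [(280, 0.4543, 0.4187, 0.1817, 101), (284, 0.454, 0.4128, 0.1767, 104), (288, 0.4547, 0.4097, 0.1742, 150), (292, 0.4573, 0.4105, 0.1751, 244), (296, 0.4588, 0.4092, 0.1741, 244), (300, 0.4615, 0.4102, 0.1752, 261), (304, 0.4633, 0.4095, 0.1748, 237), (308, 0.4654, 0.4092, 0.1748, 253), (312, 0.4678, 0.4097, 0.1754, 234), (316, 0.4697, 0.4091, 0.175, 242), (320, 0.4942, 0.447, 0.2093, 326), (324, 0.4969, 0.4469, 0.2095, 326), (328, 0.4996, 0.4466, 0.2095, 326), (332, 0.5016, 0.4453, 0.2085, 320), (336, 0.5048, 0.4459, 0.2094, 324), (340, 0.5073, 0.4454, 0.2092, 329), (344, 0.5106, 0.446, 0.21, 320)]
575 [(280, 0.4639, 0.4408, 0.2107, 290), (284, 0.4549, 0.4146, 0.1863, 129), (288, 0.4549, 0.4099, 0.1821, 149), (292, 0.4567, 0.4092, 0.1816, 240), (296, 0.459, 0.4094, 0.1821, 253), (300, 0.4615, 0.41, 0.1828, 249), (304, 0.4646, 0.4117, 0.1847, 242), (308, 0.4655, 0.4093, 0.1827, 256), (312, 0.4675, 0.4089, 0.1825, 246), (316, 0.4698, 0.4091, 0.1829, 240), (320, 0.4829, 0.4276, 0.2008, 198), (324, 0.4914, 0.4375, 0.2106, 552), (328, 0.495, 0.4389, 0.2122, 587), (332, 0.4965, 0.4371
[... 2482 characters left out ...]
4208, 0.2096, 152), (340, 0.5023, 0.4373, 0.2274, 705), (344, 0.5052, 0.4376, 0.228, 702)]
606 [(280, 0.4625, 0.437, 0.2263, 439), (284, 0.4654, 0.4377, 0.2274, 438), (288, 0.4655, 0.4325, 0.2221, 174), (292, 0.4659, 0.4279, 0.2175, 148), (296, 0.4661, 0.4233, 0.213, 154), (300, 0.4665, 0.4195, 0.2092, 147), (304, 0.4689, 0.4195, 0.2094, 182), (308, 0.4706, 0.4183, 0.2085, 180), (312, 0.4728, 0.418, 0.2084, 200), (316, 0.4753, 0.4183, 0.209, 212), (320, 0.4773, 0.4176, 0.2086, 218), (324, 0.4798, 0.4179, 0.2091, 223), (328, 0.482, 0.4177, 0.2092, 236), (332, 0.4852, 0.419, 0.2109, 252), (336, 0.4865, 0.4173, 0.2093, 269), (340, 0.5022, 0.4371, 0.231, 717), (344, 0.5046, 0.4367, 0.2309, 717)]
```

View pics/w3.png

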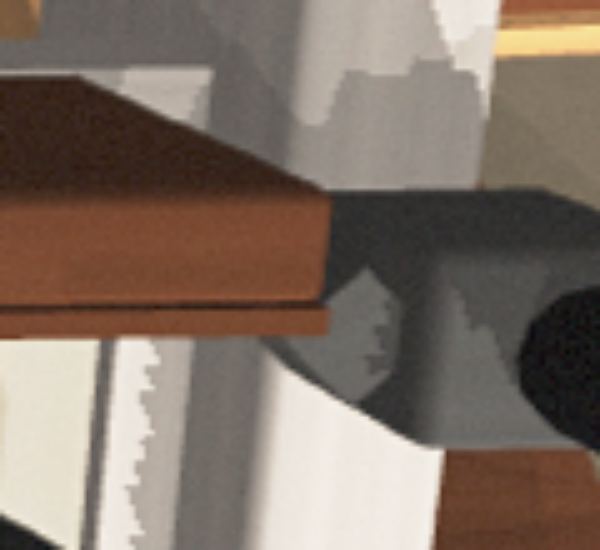

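The close crop shows the clip spanning s = 0.466-0.489, so its middle is near 0.478. The lip spans 0.455-0.471, middle 0.463. That leaves about 15 mm to push.

```bash
python3 -m handwheel '[[[0.00125,0,0.00217,0,0,0],[0.00125,0,0.00217,0,0,0],[0.00125,0,0.00217,0,0,0],[0.00125,0,0.00217,0,0,0],[0.00125,0,0.00217,0,0,0],[0.0008,0,0.0014,0,0,0],[0.0005,0,0.0008,0,0,0],[0,0,0,0,0,0],[0,0,0,0,0,0],[0,0,0,0,0,0]]]'
python3 - <<'E'
from h import *
i=camera_info('wrist'); im,d=grab_frame('wrist')
def s(p): q=p-p[1]*np.array([.017,0,0]); return .5*q[0]+.866*q[2], .866*q[0]-.5*q[2], p[1]
for c in (560,590,606): print(c,[(r,*np.round(s(w('t',i,(c,r),d,d[r,c])),4).tolist(),int(im[r,c].sum())) for r in range(260,345,4)])
cv2.imwrite('pics/w4.png',cv2.resize(im[230:350,520:640],None,fx=5,fy=5))
E
```

```text
time: 8.07
tool_pos: [0.5977, 0.0512, 0.1818]
tool_rot: [0.423, 0.007, 0.906, 0.003]
contact_force: [-0.6, -0.4, -0.1]
gripper_width: 0.0
grasp_force: 0.4
560 [(260, 0.4697, 0.4518, 0.2095, 320), (264, 0.4704, 0.4461, 0.2048, 541), (268, 0.4728, 0.4455, 0.2045, 523), (272, 0.4757, 0.4461, 0.2053, 513), (276, 0.4697, 0.4251, 0.187, 302), (280, 0.4695, 0.4191, 0.1819, 118), (284, 0.4697, 0.4144, 0.178, 114), (288, 0.4699, 0.4099, 0.1743, 147), (292, 0.4714, 0.4087, 0.1733, 239), (296, 0.4739, 0.4092, 0.174, 235), (300, 0.4758, 0.4088, 0.1739, 252), (304, 0.4785, 0.4097, 0.1749, 231), (308, 0.4808, 0.4101, 0.1754, 252), (312, 0.4833, 0.4105, 0.176, 240), (316, 0.4853, 0.4102, 0.1759, 235), (320, 0.5096, 0.4477, 0.2098, 315), (324, 0.5119, 0.4469, 0.2093, 320), (328, 0.5144, 0.4462, 0.209, 323), (332, 0.5175, 0.4466, 0.2097, 322), (336, 0.5203, 0.4466, 0.2099, 327), (340, 0.5221, 0.445, 0.2087, 324), (344, 0.5253, 0.4456, 0.2095, 322)]
590 [(260, 0.4645, 0.4366, 0.2145, 428), (264, 0.4655, 0.4324, 0.2106, 206), (268, 0.4673, 0.4307, 0.2092, 127), (272, 0.4694, 0.4297, 0.2085, 125), (276,
[... 720 characters left out ...]
.4655, 0.4257, 0.2135, 147), (272, 0.466, 0.421, 0.2088, 151), (276, 0.4684, 0.4212, 0.2093, 149), (280, 0.4705, 0.4207, 0.2091, 161), (284, 0.4724, 0.4199, 0.2085, 137), (288, 0.4753, 0.4211, 0.2099, 162), (292, 0.4768, 0.4192, 0.2083, 142), (296, 0.4797, 0.4206, 0.21, 168), (300, 0.4818, 0.42, 0.2096, 175), (304, 0.4838, 0.4193, 0.2092, 191), (308, 0.4862, 0.4194, 0.2096, 181), (312, 0.4885, 0.4192, 0.2096, 223), (316, 0.5008, 0.4366, 0.2285, 699), (320, 0.5038, 0.4372, 0.2295, 700), (324, 0.506, 0.4365, 0.229, 700), (328, 0.5093, 0.4374, 0.2303, 701), (332, 0.5117, 0.437, 0.2302, 702), (336, 0.5141, 0.4365, 0.23, 704), (340, 0.5171, 0.437, 0.2308, 715), (344, 0.5194, 0.4363, 0.2304, 719)]
```

View pics/w4.png

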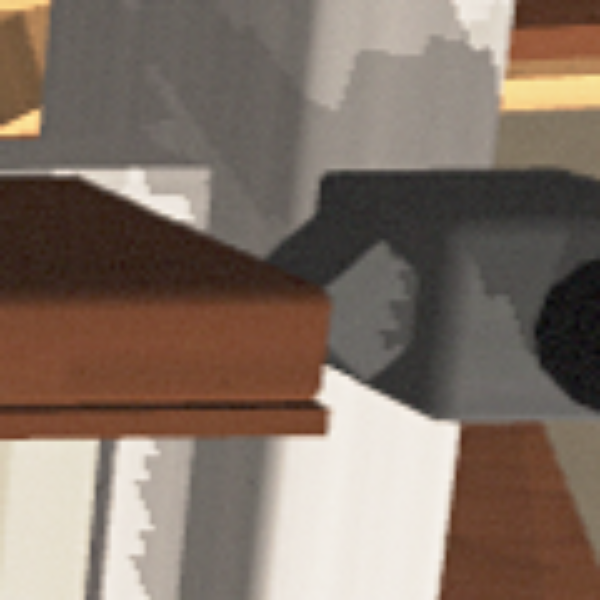

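Lip middle is 0.478 and the clip's middle 0.4775, and the crop shows them level. I'm backing off downward and out.

```bash
python3 -m handwheel '[[[-0.002,0,-0.0035,0,0,0],[-0.002,0,-0.0035,0,0,0],[-0.002,0,-0.0035,0,0,0],[-0.01,0,0.0084,0,0,0],[-0.01,0,0.0084,0,0,0],[-0.01,0,0.0084,0,0,0],[-0.01,0,0.0084,0,0,0],[-0.01,0,0.0084,0,0,0],[-0.01,0,0.0084,0,0,0],[-0.01,0,0.0084,0,0,0],[0,0,0,0,0,0],[0,0,0,0,0,0]]]'
python3 - <<'E'
from h import *
i=camera_info('wrist'); im,d=grab_frame('wrist')
def s(p): q=p-p[1]*np.array([.017,0,0]); return round(.5*q[0]+.866*q[2],4), round(.866*q[0]-.5*q[2],4), round(p[1],4)
for q in pinpoint('wrist','pointer')[:2]: print(q['conf'],q['position'],s(w('t',i,q['position'],d)))
for c in (450,480): print(c,[(r,*s(w('t',i,(c,r),d,d[r,c])),int(im[r,c].sum())) for r in range(220,330,4)])
im,d=grab_frame('top'); i=camera_info('top')
cv2.imwrite('pics/t2.png',cv2.resize(im[110:230,190:290],None,fx=5,fy=5))
print([(r,*s(w('t',i,(285,r),d,d[r,285]))) for r in range(146,164)])
print([(r,*s(w('t',i,(267,r),d,d[r,267]))) for r in range(146,164)])
# grey button: box of top face and button points
P=np.array([[c,r,*w('t',i,(c,r),d,d[r,c]),im[r,c].sum()] for r in range(190,216) for c in range(202,228)])
B=P[(P[:,4]>.076)]; print('button',len(B),np.median(B[:,2:5],0),B[:,2:5].min(0),B[:,2:5].max(0))
E
```

```text
time: 9.12
tool_pos: [0.5215, 0.0512, 0.2302]
tool_rot: [0.424, 0.007, 0.906, 0.003]
contact_force: [0.1, -0.5, 0.1]
gripper_width: 0.001
grasp_force: 0.0
450 [(220, np.float64(0.4824), np.float64(0.5433), np.float64(0.2194), 317), (224, np.float64(0.4874), np.float64(0.5419), np.float64(0.219), 315), (228, np.float64(0.4698), np.float64(0.4423), np.float64(0.173), 161), (232, np.float64(0.4697), np.float64(0.4262), np.float64(0.1657), 109), (236, np.float64(0.4696), np.float64(0.4116), np.float64(0.159), 112), (240, np.float64(0.4726), np.float64(0.4102), np.float64(0.1585), 252), (244, np.float64(0.4758), np.float64(0.4096), np.float64(0.1584), 247), (248, np.float64(0.479), np.float64(0.409), np.float64(0.1582), 266), (252, np.float64(0.4828), np.float64(0.4099), np.float64(0.1588), 215), (256, np.float64(0.4993), np.float64(0.4491), np.float64(0.1774), 610), (260, np.float64(0.5036), np.float64(0.45), np.float64(0.178), 598), (264, np.float64(0.5077), np.float64(0.4501), np.float64(0.1782), 602), (268, np.float64(0.512), np.float64(0.4504), np.float64(0.1785), 603), (272, np.floa
[... 4888 characters left out ...]
4(0.4109), np.float64(0.4781), np.float64(0.2088)), (156, np.float64(0.4098), np.float64(0.4753), np.float64(0.2087)), (157, np.float64(0.411), np.float64(0.4705), np.float64(0.2083)), (158, np.float64(0.4079), np.float64(0.4696), np.float64(0.2086)), (159, np.float64(0.4086), np.float64(0.4653), np.float64(0.2082)), (160, np.float64(0.4077), np.float64(0.4623), np.float64(0.2082)), (161, np.float64(0.4027), np.float64(0.4631), np.float64(0.2088)), (162, np.float64(0.4042), np.float64(0.458), np.float64(0.2083)), (163, np.float64(0.3991), np.float64(0.4588), np.float64(0.209))]
button 198 [0.49355124 0.3676999  0.08562372] [0.39696844 0.06536678 0.07617327] [0.51762043 0.39584122 1.15544633]
```

View pics/t2.png

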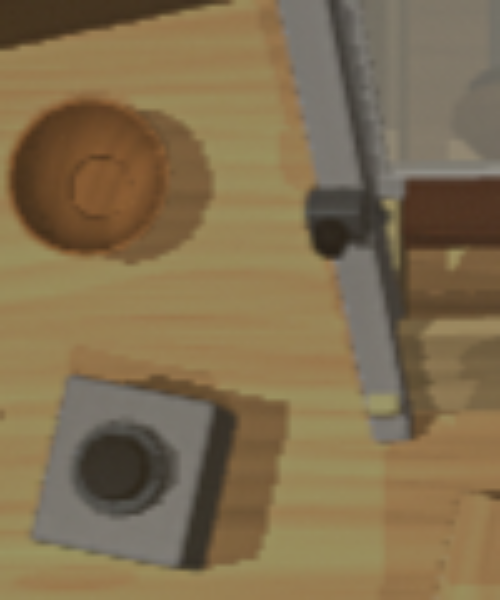

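Lip top at s = 0.4855 and its middle at 0.4775 are unchanged after release. The crop shows the lip level with the clip, and the button centre at crop (113,466), i.e. pixel (212.6,203.2), world (0.493,0.368,0.087). Going to it now.

```bash
python3 -m handwheel '[[[-0.0014,0.0158,-0.002,0,2.5,0],[-0.0014,0.0158,-0.002,0,2.5,0],[-0.0014,0.0158,-0.002,0,2.5,0],[-0.0014,0.0158,-0.002,0,2.5,0],[-0.0014,0.0158,-0.002,0,2.5,0],[-0.0014,0.0158,-0.002,0,2.5,0],[-0.0014,0.0158,-0.002,0,2.5,0],[-0.0014,0.0158,-0.002,0,2.5,0],[-0.0014,0.0158,-0.002,0,2.5,0],[-0.0014,0.0158,-0.002,0,2.5,0],[-0.0014,0.0158,-0.002,0,2.5,0],[-0.0014,0.0158,-0.002,0,2.5,0],[-0.0014,0.0158,-0.002,0,2.5,0],[-0.0014,0.0158,-0.002,0,2.5,0],[-0.0014,0.0158,-0.002,0,2.5,0],[-0.0014,0.0158,-0.002,0,2.5,0],[-0.0014,0.0158,-0.002,0,2.5,0],[-0.0014,0.0158,-0.002,0,2.5,0],[-0.0014,0.0158,-0.002,0,2.5,0],[-0.0014,0.0158,-0.002,0,2.5,0]]]'; python3 -m handwheel '[[[0,0,0,0,0,0],[0,0,0,0,0,0]]]'
python3 - <<'E'
from h import *
i=camera_info('wrist'); im,d=grab_frame('wrist'); cv2.imwrite('pics/w5.png',im)
for q in masks_of('wrist','fan_top')[:3]:
    rr,cc=np.nonzero(q['region']); Q=np.array([w('t',i,(c,r),d,d[r,c]) for r,c in zip(rr,cc)])
    print(round(q['conf'],2),q['box'],np.percentile(Q,[3,50,97],axis=0).round(4).tolist())
for q in pinpoint('wrist','fan_top')[:3]: print(q['conf'],q['position'],w('t',i,q['position'],d).round(4))
E
```

```text
time: 10.93
tool_pos: [0.4934, 0.3682, 0.1877]
tool_rot: [-0.002, 0.007, 1.0, -0.0]
contact_force: [0.7, -0.4, -0.1]
gripper_width: -0.005
grasp_force: 0.0
time: 11.1
tool_pos: [0.4935, 0.3673, 0.1876]
tool_rot: [-0.001, 0.007, 1.0, -0.001]
contact_force: [-0.2, 0.0, 0.3]
gripper_width: -0.004
grasp_force: 0.0
0.83 [313.1, 0.6, 45.3, 22.3] [[0.3387, 0.3652, 0.0793], [0.3444, 0.3799, 0.0883], [0.3513, 0.3953, 0.0901]]
0.73 [303.6, 177.1, 46.3, 43.7] [[0.4759, 0.3557, 0.0832], [0.4917, 0.3712, 0.0886], [0.5085, 0.3872, 0.0899]]
0.67 [503.0, 196.2, 47.4, 38.3] [[0.4908, 0.5402, 0.0789], [0.5064, 0.5546, 0.0883], [0.5239, 0.5731, 0.0898]]
0.9 [531.3, 217.9] [0.511  0.5586 0.0886]
0.65 [324.4, 200.0] [0.4914 0.3714 0.0886]
```

View pics/w5.png

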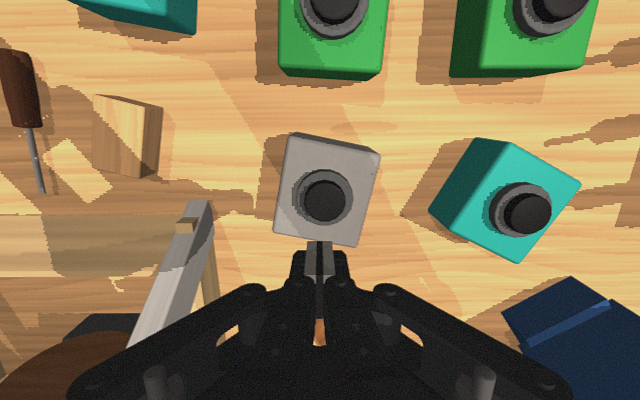

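The wrist view shows the grey box's button at (324,200), world (0.4915,0.371,0.0886), with teal and green look-alikes beside it. Pressing down.

```bash
python3 -m handwheel '[[[-0.001,0.002,-0.02,0,0,0],[-0.001,0.002,-0.02,0,0,0],[0,0,-0.02,0,0,0],[0,0,-0.016,0,0,0],[0,0,-0.01,0,0,0],[0,0,-0.006,0,0,0],[0,0,-0.005,0,0,0],[0,0,-0.005,0,0,0],[0,0,-0.003,0,0,0],[0,0,-0.002,0,0,0],[0,0,0,0,0,0]]]'
```

```text
time: 12.17
tool_pos: [0.492, 0.3713, 0.0835]
tool_rot: [0.001, 0.008, 1.0, 0.0]
contact_force: [-0.8, -2.0, 4.2]
gripper_width: -0.004
grasp_force: 1.8
```

```bash
python3 -m handwheel '[[[0,0,-0.002,0,0,0],[0,0,-0.002,0,0,0],[0,0,0,0,0,0],[0,0,0,0,0,0]]]'
```

```text
time: 12.5
tool_pos: [0.4921, 0.3715, 0.0809]
tool_rot: [0.001, 0.007, 1.0, 0.0]
contact_force: [-4.1, -3.0, 11.2]
gripper_width: 0.001
grasp_force: 5.6
```

11 N is well above the 5 N needed, so the button is on its stop. Lifting off and checking.

```bash
python3 -m handwheel '[[[0,0,0.005,0,0,0],[0,0,0.01,0,0,0],[0,0,0.02,0,0,0],[0,0,0.02,0,0,0],[0,0,0.02,0,0,0],[0,0,0.02,0,0,0],[0,0,0.02,0,0,0],[0,0,0,0,0,0],[0,0,0,0,0,0],[0,0,0,0,0,0],[0,0,0,0,0,0],[0,0,0,0,0,0]]]'
python3 - <<'E'
from h import *
i=camera_info('wrist'); im,d=grab_frame('wrist')
for q in masks_of('wrist','fan_top')[:3]:
    rr,cc=np.nonzero(q['region']); Q=np.array([w('t',i,(c,r),d,d[r,c]) for r,c in zip(rr,cc)])
    print(round(q['conf'],2),q['box'],np.percentile(Q,[3,50,97],axis=0).round(4).tolist())
i=camera_info('top'); im,d=grab_frame('top')
def s(p): return round(.5*(p[0]-.017*p[1])+.866*p[2],4)
for c in (300,330): print([s(w('t',i,(c,r),d,d[r,c])) for r in range(148,158)])
E
```

```text
time: 13.5
tool_pos: [0.4905, 0.3707, 0.1915]
tool_rot: [-0.001, 0.007, 1.0, -0.001]
contact_force: [-0.6, 0.9, 0.2]
gripper_width: -0.001
grasp_force: 0.0
0.85 [308.0, 2.7, 46.3, 23.7] [[0.3342, 0.3641, 0.0786], [0.3419, 0.3805, 0.0884], [0.3511, 0.3968, 0.0901]]
0.85 [526.6, 3.3, 55.8, 26.5] [[0.3367, 0.5313, 0.0785], [0.3435, 0.545, 0.0882], [0.3522, 0.5642, 0.09]]
0.67 [497.7, 196.0, 44.8, 39.4] [[0.4911, 0.5401, 0.08], [0.5065, 0.5541, 0.0885], [0.5226, 0.5721, 0.0899]]
[np.float64(0.4831), np.float64(0.4834), np.float64(0.4831), np.float64(0.4823), np.float64(0.485), np.float64(0.4839), np.float64(0.486), np.float64(0.4834), np.float64(0.4794), np.float64(0.4789)]
[np.float64(0.4855), np.float64(0.4844), np.float64(0.4855), np.float64(0.4869), np.float64(0.4853), np.float64(0.4836), np.float64(0.4857), np.float64(0.4837), np.float64(1.1985), np.float64(0.4755)]
```

```bash
python3 -c "
from plant import *;print(job_done())"
```

```text
the job is handed in; nothing more can be done
None
```

I handed the job in at about 14 s: the window stands with its lip within about 3 mm of the pointer, and the grey box's button was pressed about 7.7 mm (11 N) and let go; I didn't re-measure the button's spring-back, and no verdict came back.

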